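# Close and pin the cuff former

## Task

Close the cuff former and lock it: push its blue swing arm by the black peg all the way home, so that its tongue lies in the fork, then take the mallet and strike the red-headed sprung pin down through fork and tongue, briskly at first and easing off at the end, until its head bears on the black rubber washer without crushing it: how far down that is differs from time to time, so feel for it. Strike with the mallet only, keep your hand off the pin, then stand the mallet back on its green pad the way it stood, and leave the other things on the table where they are.

Things in the scene. Friction and masses are not known exactly. Their poses are not given: they have to be found in the camera images.
- former: cuff former, fixed: grey base plate 150 x 230 mm, 12 mm thick, from -57 to +93 mm in its x. Origin: underside, midway between arm pivot (0, -80 mm) and fork hole (0, +80). Steel fork 44 x 44 mm, 41 high, with a collar and black washer on it, open to the former's -x, closed by a column at +x. Wooden mandrel with brass cuff at (52, -12), 60 mm wide, 45 high. The -x side is clear but for the open arm
- pivot (a point): point on the vertical pivot axis of the swing arm, 12 mm above the table
- swing_arm (a joint): rad: 0 = blue arm home at a hard stop, along the former's +y from the pivot, tongue in the fork; grows as it opens anticlockwise from above, to the former's -x. Starts at 0.35 to 0.7; stays where left; takes about 2 N at the peg. Arm 26 mm wide, 180 long, 21 to 33 mm above the table. The pin passes its hole only if it is home to about 0.02
- peg_top (a point): tip of the black round peg on the swing arm, 100 mm from the pivot: 14 mm diameter, 16 mm ball end, from 33 to 81 mm above the table (this point: 81 mm). Push or pinch it to swing the arm
- pin (a joint): m the pin has gone down: 0 = fully up; starts at 0 to 0.003. Its head meets the washer somewhere from 0.017 to 0.027 (the washer's collar is screwed to a different height each time). Spring and friction resist with about 7 N at the top to 10 N at the washer, plus 2.5 N at 0.1 m/s; it stays where a blow left it
- pin_top (a point): centre of the flat top of the pin's head; the head is 26 mm across and 8 mm thick; this point is 82 mm above the table with the pin fully up, lower by what joint pin reads
- pin_cap: the pin's red head; origin at the centre of its underside, which meets the washer's top, 47 to 57 mm above the table, when home. A blow counts when the mallet drives it down at more than 0.05 m/s while it is less than 14 mm down; from then on slower taps will do. Only the mallet may touch it
- mallet: brass mallet, about 0.32 kg, standing on one white face: head an upright cylinder 36 mm diameter, 66 tall; origin at the centre of the lower face, z up the head's axis. Wooden handle with flat sides, 20 mm wide, 24 tall, level, along the mallet's -x out to 152 mm from the head's axis, centre line 36 mm above the lower face. Strike with the lower face
- mallet_grip (a point): centre of the handle's section 50 mm from the head's axis, 36 mm above the lower face: a good place to grip from above, fingers on the handle's flat sides (closing along the mallet's y). Grip firmly: the handle gives a little in the fingers at a blow, so the face ends up to some mm higher than the hand tells
- rest: green pad, fixed: 210 x 75 mm, 12 mm thick, from -160 to +50 mm in its x; origin at its underside, below where the mallet's head axis stands. A wooden prop at its x = -135 mm, 34 mm wide, top 35.5 mm above the table, is under the handle's end; in place, the mallet's x points along the pad's x
- spool_a: white wire spool with copper wire, 72 mm diameter, 24 mm high, lying flat; bystander
- spool_b: white wire spool with steel wire, 72 mm diameter, 24 mm high, lying flat; bystander
- bead_jar: small amber jar, 40 mm diameter, 55 mm high; bystander
- washer (a joint): m by which the 5 mm thick black rubber washer (34 mm across) on the fork is squeezed by the pin's head: 0 = free. It resists with 8 N per mm on top of the pin's own 10 N. Left squeezed 0.3 mm or more, the pin is home; after a tap that squeezes it 1 mm it stays at about 0.5. Over 2 mm it is crushed and the job spoilt
Not all that is in view belongs to the job. Several things have the shape of the rest; the one meant has the colours described above.

How it is judged:
By the outcome, as a careful person would: the job done as asked, in the order asked, and still so for the second after the job is handed in, with the robot touching nothing.
It also fails if it takes over 64 s, if anything falls off the work surface, if the arm or the gripper's body presses on something with over 40 N, if the wrist force passes 120 N, or if a joint passes its speed limit or range.

## Robot

A 6-joint arm with a two-finger parallel gripper is mounted at the origin on the work surface. World frame = base frame: x ahead of the robot, y to its left, z up, the work surface at z = 0. Lengths are in mm, angles in rad, forces in N, time in s.
With the tool pointing down it reaches from about 325 to 775 mm from the base axis. Payload 5.5 kg.
Tool frame: the origin (TCP) lies on the mounting face of the last link; the fingertips stand 173 mm ahead of it and the grasp point (between the pads) lies 155 mm ahead of it (ctrl.grip_point_offset is the distance from the TCP to the grasp point, in mm); z points along the fingers, y is the line along which they close (so a half turn about z gives the same grasp; the last joint's range is limited). The gripper opens to 85 mm and grips with 20 to 120 N. Pads are 22 mm wide; open, the fingers measure 114 mm over their backs; the gripper's body (76 mm by 85 mm) begins 54 mm behind the grasp point. The pads swing forward as they close: fully open they stand 13 mm farther back than shut.
Start: joints at [1.176, 0.091, 1.231, -0, 1.82, -0.057], TCP at [198.853, 566.106, 404.675] pointing down, gripper open.
Joint ranges: [-2.87, 2.87], [-0.86, 2.18], [0.17, 2.46], [-1.51, 4.65], [0.06, 2.69], [-2.65, 2.65]. Speed limits (rad/s): [2.57, 2.57, 3.01, 3.14, 3.14, 3.14].

## Interface

Orientations are given as a 3x3 rotation matrix whose columns are the frame's x, y, z axes.
In Python, from cell import ctrl gives the robot as it stands.
- The arm moves only by the shell command python3 -m inch 'ROWS' [FORCE]. ROWS is JSON, a list of rows, each a list of 3 entries, a list of its own where there are three numbers: the turn, a rotation vector about the tool's x, y, z in units of 120 degrees (1.0 is 120 degrees), then the shift along the tool's x, y, z in units of 150 mm (1.0 is 150 mm), then the closure, from -1 (fully open) to 1 (shut). In form: [[[rx, ry, rz], [tx, ty, tz], grip], ...]. A call has 1 to 8 rows; each row is the pose to reach, as a shift and turn from the pose commanded when the call began, along the tool's axes at that moment; what a row does not reach only later rows make up. A row lasts 1/10 s, in which the tool goes at most 50 mm and 8.59 degrees, less where a joint would pass 70% of its speed; a pose out of reach is approached as far as the arm can. A call with a number of a shift or a turn outside -1 to 1 is refused whole. A call with a gripper value outside its range is refused whole. The fingers move at their own pace and stop on an object; FORCE is the grip in N (left out, the last holds). Time passes only in rows, so rows that repeat a pose let the fingers close. It gives the time, the measured TCP pose, the force, the opening and the grip force at its end, in the units of the state.
- ctrl.get_obs(): the state, without advancing time (a new reading comes with each control period).
- ctrl.read_camera(name): name is "scene" or "top"; returns a dict with "image" (400x640x3 uint8, red, green, blue), "z_map" (400x640 float32, mm along the optical axis (not along the pixel's ray), 0 where there is no reading), "camera_matrix" (3x3 intrinsics, pixels), "R" (3x3) and "t" (3): a world point X has camera coordinates R X + t. Camera axes: x right, y down, z forward; pixel columns grow to the right and rows downward; lengths in mm; the calibration is good to about 2 mm. A picture is of the moment at which its call begins.
- ctrl.close_job(): hands the job in; it is judged then, once.
The state is a dict: "time_s": time; "joints": joint angles; "dq": joint speeds; "joint_efforts": joint torques, N m; "ee_pos": TCP position; "ee_rot": TCP orientation; "contact_force": force on the tool from outside, world axes, zero at the start; "ft_torque": the same for the moment, N m; "width": finger opening in mm; "grip_force": force on a finger pad.
Only numpy, scipy, OpenCV 4.12 (cv2) and the standard library are available. Lean on these libraries where they do the work, as an engineer would, in place of code of your own. Each camera call takes 0.05 s, during which the arm holds its last target. There are 200 camera calls.

## Working session

There is one attempt and no reset: what is moved stays moved. The work goes in short steps, Python scripts to look and compute and a shell command to move; the robot and the scene stay as the last step left them, time stands still between calls to the robot, and variables do not carry over. Pictures are saved under pics/ and viewed, at most 11 in all, crops included, and the job is handed in when it is done.

```bash
ls; mkdir -p pics; cat > h.py <<'E'
import numpy as np, cv2
from cell import ctrl
def snap(n):
    c=ctrl.read_camera(n); np.savez('/tmp/%s.npz'%n,**c); return c
def load(n): return np.load('/tmp/%s.npz'%n)
def ray(c,u,v,z):
    "world point on plane height z through pixel"
    K,R,t=c['camera_matrix'],c['R'],c['t']
    d=R.T@np.linalg.solve(K,[u,v,1]); o=-R.T@t
    return o+d*(z-o[2])/d[2]
def dep(c,u,v):
    K,R,t=c['camera_matrix'],c['R'],c['t']
    return R.T@(np.linalg.solve(K,[u,v,1])*c['z_map'][v,u]-t)
def save(n,im): cv2.imwrite('pics/'+n+'.png',cv2.cvtColor(im,cv2.COLOR_RGB2BGR))
def crop(c,x0,y0,x1,y1,k,n): save(n,cv2.resize(c['image'][y0:y1,x0:x1],None,fx=k,fy=k,interpolation=cv2.INTER_CUBIC))
def rel(P,yaw=None):
    pass
E
python3 - <<'E'
from h import *
for n in('top','scene'):
    c=snap(n); save(n+'0',c['image']); print(n,-c['R'].T@c['t'],c['R'].round(3).tolist())
o=ctrl.get_obs(); print(o)
E
```

```text
pics
top [ 498.5619372     3.14493432 1205.15196186] [[-0.001, -1.0, 0.011], [-0.998, 0.0, -0.069], [0.069, -0.011, -0.998]]
scene [808.93833974 387.32702298 645.2756451 ] [[-0.889, 0.457, -0.011], [0.36, 0.685, -0.633], [-0.282, -0.567, -0.774]]
{'time_s': 0.1, 'joints': array([ 1.17627115e+00,  9.17638269e-02,  1.23178920e+00,  1.33415468e-05,
        1.81979169e+00, -5.66822061e-02]), 'dq': array([-0.00242427, -0.00104626, -0.00116968,  0.00089583, -0.00143508,
        0.00089648]), 'joint_efforts': array([ 3.17998274e-03, -4.60220969e+01, -4.19216430e+01, -3.89740626e-05,
        1.07275011e-02, -2.14446274e-06]), 'ee_pos': array([198.87864277, 566.12859172, 403.66208649]), 'ee_rot': array([[-9.43472859e-01,  3.31449083e-01, -6.85377917e-04],
       [ 3.31449772e-01,  9.43471488e-01, -1.61250019e-03],
       [ 1.12172815e-04, -1.74851852e-03, -9.99998465e-01]]), 'contact_force': array([-0.22821565,  0.13286723, -0.06584869]), 'ft_torque': array([-0.01097805, -0.0449994 , -0.04384636]), 'grip_force': 0.0, 'width': 85.64424913056095}
```

View pics/top0.png

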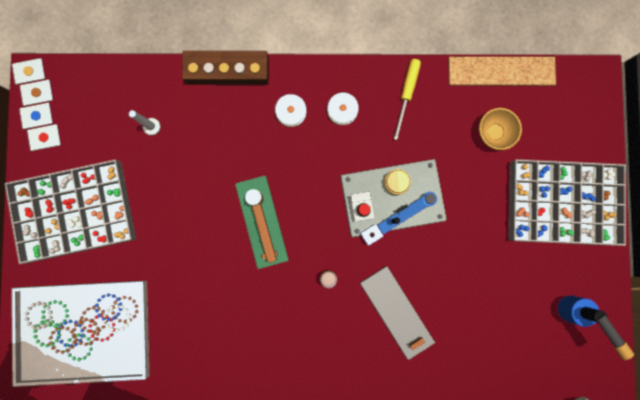

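View pics/scene0.png

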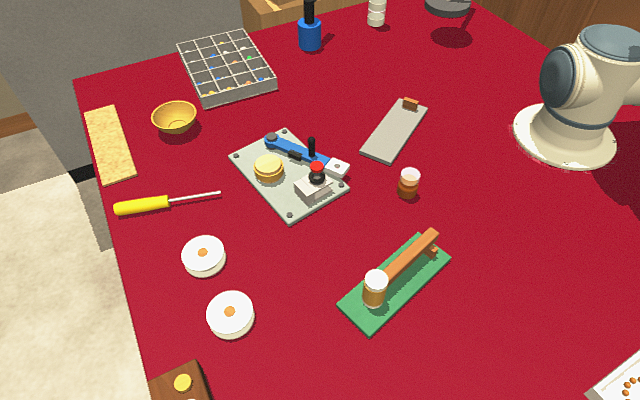

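Top view: the green pad with the mallet is at (262,222). The grey pad at (398,312) has the same shape but is empty and the wrong colour, so the green one fits. The former is at (394,198), with the red pin at (364,210), the white arm end at (372,235) and the jar at (328,280). Next I enlarge to confirm.

```bash
python3 - <<'E'
from h import *
c=load('top'); crop(c,230,150,450,280,3.6,'top_crop')
c=load('scene'); crop(c,220,120,460,340,2.7,'scene_crop')
E
```

```text
(no output)
```

View pics/top_crop.png

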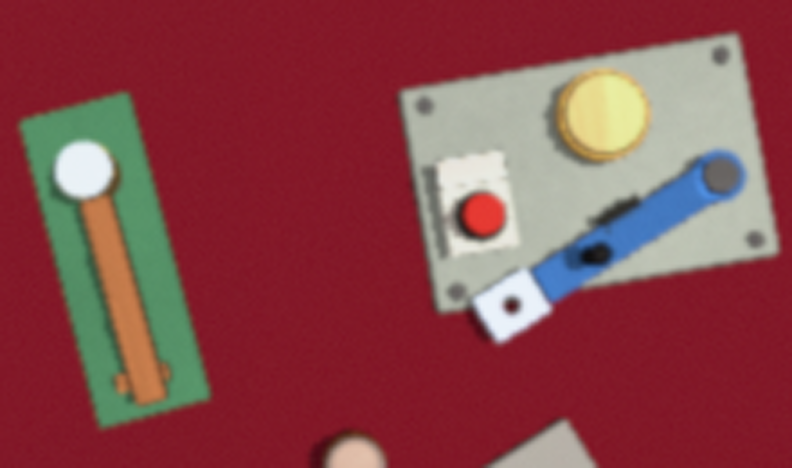

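View pics/scene_crop.png

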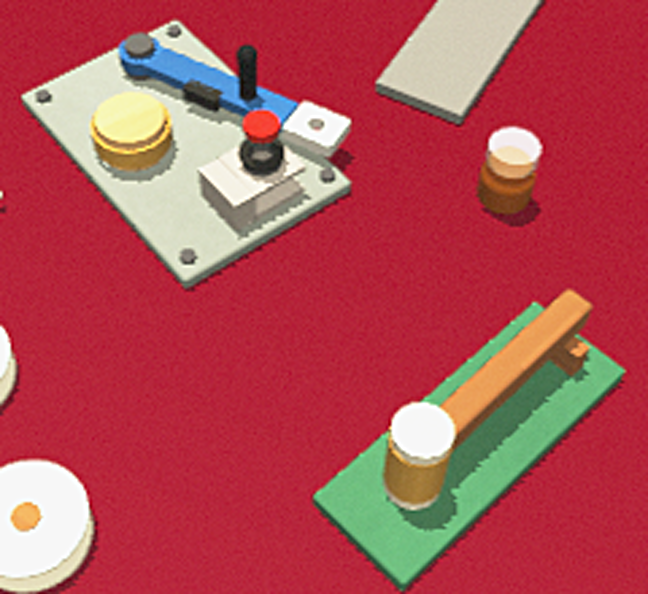

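The crops confirm the mallet stands on the green pad. In the top crop the red head is at (482,215), the peg at (598,254), the pivot at (721,175) and the mallet head at (84,170).

```bash
python3 - <<'E'
from h import *
c=load('top'); s=load('scene')
f=lambda x,y,z:ray(c,(x+.5)/3.6-.5+230,(y+.5)/3.6-.5+150,z)[:2]
g=lambda x,y,z:ray(s,(x+.5)/2.7-.5+220,(y+.5)/2.7-.5+120,z)[:2]
P=np.array([f(*p,12) for p in[(400,90),(738,34),(778,254),(437,312)]])
print('plate',P.round(1).tolist(),[np.linalg.norm(P[i]-P[i-1]).round(1) for i in range(4)])
# former x axis: from -x side (bottom in image) to +x (top); y: from pivot(right) to fork(left)
ex=(P[0]-P[3]+P[1]-P[2]);ey=(P[0]-P[1]+P[3]-P[2])
a=np.arctan2(ex[1],ex[0]);b=np.arctan2(ey[1],ey[0])-np.pi/2;print('yaw',a,b)
yaw=(a+2*b)/3 
R=np.array([[np.cos(yaw),-np.sin(yaw)],[np.sin(yaw),np.cos(yaw)]])
O=P.mean(0)-R@[18,0];print('origin',O,'pivot',O+R@[0,-80],'hole',O+R@[0,80])
print('seen: pin',f(482,215,81),g(262,124,81),'pivot',f(721,175,36),'peg',f(598,254,79),g(247,50,79))
Q=np.array([f(*p,12) for p in[(20,122),(129,93),(210,398),(101,428)]])
print('pad',[np.linalg.norm(Q[i]-Q[i-1]).round(1) for i in range(4)])
ex=Q[0]-Q[3]+Q[1]-Q[2];y2=np.arctan2(ex[1],ex[0]);R2=np.array([[np.cos(y2),-np.sin(y2)],[np.sin(y2),np.cos(y2)]])
print('padyaw',y2,'rest O',Q.mean(0)-R2@[-55,0])
m=f(84,170,78);e=f(150,403,60);print('mallet',m,g(423,432,78),'end',e,np.linalg.norm(m-e),'yaw',np.arctan2(*(m-e)[::-1]))
d=s['z_map'];print('depth pin',dep(s,round(262/2.7+219.7),round(124/2.7+119.7)),'mal',dep(s,round(423/2.7+219.7),round(432/2.7+119.7)), 'topdepth', dep(c,364,209),dep(c,253,197),dep(c,396,220))
E
```

```text
plate [[648.3, -53.9], [685.9, -279.3], [539.3, -303.4], [501.3, -77.8]] [np.float64(148.9), np.float64(228.5), np.float64(148.5), np.float64(228.8)]
yaw 0.16183379840352474 0.1661753644706625
origin [ 575.93364883 -181.56768589] pivot [ 589.05238423 -260.48472322] hole [ 562.81491342 -102.65064855]
seen: pin [ 561.34116089 -101.41324608] [ 563.00518723 -101.6944049 ] pivot [ 589.80335053 -261.0745294 ] peg [ 537.09490084 -173.77033345] [ 537.51907465 -174.99929459]
pad [np.float64(208.5), np.float64(74.4), np.float64(208.2), np.float64(73.7)]
padyaw 0.2657591411355212 rest O [589.10382183 148.64212006]
mallet [589.70360487 146.55598328] [591.42694092 148.42991942] end [444.30958642 106.18731345] 150.89416855360412 yaw 0.2708283533586646
depth pin [ 562.84190561 -100.89975674   80.61804701] mal [591.64073159 148.04381458  76.59424187] topdepth [ 562.04551139 -102.30234654   82.86632732] [589.3119909  146.36666636  78.97795495] [ 537.43154382 -173.88540544   81.86398478]
```

Both cameras agree within about 2 mm: pin (562.5,-102), pivot (589.3,-260.7), peg about 100.8 mm from the pivot with the swing near 0.38, mallet head (590,147.5). I'll push the peg with shut fingers from the former's -x side, starting with the approach.

```bash
cat >> h.py <<'E'
from scipy.spatial.transform import Rotation as Ro
def go(x,y,z,ang):
    "print inch shift/turn to TCP x,y,z with tool y at ang deg, tool down"
    o=ctrl.get_obs(); R=o['ee_rot']; a=np.radians(ang)
    Y=np.array([np.cos(a),np.sin(a),0]);Z=np.array([0,0,-1.]);T=np.c_[np.cross(Y,Z),Y,Z]
    print('turn',(Ro.from_matrix(R.T@T).as_rotvec()/np.radians(120)).round(4),'shift',(R.T@(np.array([x,y,z])-o['ee_pos'])/150).round(4),'t',round(o['time_s'],2),'F',o['contact_force'].round(1),'ee',o['ee_pos'].round(1),'w',round(o['width'],1),round(o['grip_force'],1))
E
python3 -m inch '[[[0,0,0],[-0.88,-1,0],1],[[0,0,0],[-0.88,-1,0],1],[[0,0,0],[-0.88,-1,0],1],[[0,0,0],[-0.88,-1,0],1]]' 40
python3 -m inch '[[[0,0,0],[-0.88,-1,0],1],[[0,0,0],[-0.88,-1,0],1],[[0,0,0],[-0.88,-1,0],1],[[0,0,0],[-0.88,-1,0],1]]'
python3 -m inch '[[[0,0,0],[-0.88,-1,0],1],[[0,0,0],[-0.88,-1,0],1],[[0,0,0],[-0.88,-1,0],1],[[0,0,0],[-0.88,-1,0],1]]'
python3 -c "
from h import *
go(502.7,-173.5,223,99.45)"
```

```text
time_s: 0.5
ee_pos: [273.9, 379.2, 404.0]
ee_rot: [[-0.944, 0.331, -0.0], [0.331, 0.944, -0.001], [0.0, -0.001, -1.0]]
contact_force: [0.6, -0.6, 0.9]
width: 27.9
grip_force: 0.0
time_s: 0.9
ee_pos: [348.6, 193.7, 404.4]
ee_rot: [[-0.944, 0.331, 0.0], [0.331, 0.944, 0.0], [-0.0, 0.0, -1.0]]
contact_force: [1.2, -0.6, 1.0]
width: 0.2
grip_force: 0.0
time_s: 1.3
ee_pos: [423.4, 8.2, 404.5]
ee_rot: [[-0.943, 0.332, 0.0], [0.332, 0.943, 0.0], [-0.0, 0.0, -1.0]]
contact_force: [1.6, 0.7, -0.2]
width: 0.1
grip_force: 0.0
turn [ 1.000e-04  1.000e-04 -2.401e-01] shift [-0.8999 -0.9677  1.21  ] t 1.3 F [ 1.6  0.7 -0.2] ee [423.4   8.2 404.5] w 0.1 0.0
```

```bash
python3 -m inch '[[[0,0,-0.24],[-0.9,-0.97,0.4],1],[[0,0,-0.24],[-0.9,-0.97,0.4],1],[[0,0,-0.24],[-0.9,-0.97,0.4],1],[[0,0,-0.24],[-0.9,-0.97,0.4],1],[[0,0,-0.24],[-0.9,-0.97,0.6],1],[[0,0,-0.24],[-0.9,-0.97,0.6],1]]'
python3 -m inch '[[[0,0,0],[0,0,0.3],1],[[0,0,0],[0,0,0.61],1],[[0,0,0],[0,0,0.61],1],[[0,0,0],[0,0,0.61],1]]'
python3 - <<'E'
from h import *
go(502.7,-173.5,223,99.45)
c=snap('scene'); crop(c,220,100,400,240,4,'push0')
E
```

```text
time_s: 1.9
ee_pos: [501.9, -173.7, 308.1]
ee_rot: [[-0.987, -0.161, -0.01], [-0.161, 0.987, 0.004], [0.009, 0.005, -1.0]]
contact_force: [-1.1, 0.6, -1.9]
width: 0.0
grip_force: 0.0
time_s: 2.3
ee_pos: [502.5, -171.0, 224.2]
ee_rot: [[-0.986, -0.165, -0.001], [-0.165, 0.986, 0.001], [0.001, 0.001, -1.0]]
contact_force: [0.2, -0.3, -0.0]
width: -0.1
grip_force: 0.0
turn [ 0.0003 -0.0004  0.0003] shift [ 0.0011 -0.0165  0.0081] t 2.3 F [ 0.2 -0.3 -0. ] ee [ 502.5 -171.   224.2] w -0.1 0.0
```

View pics/push0.png

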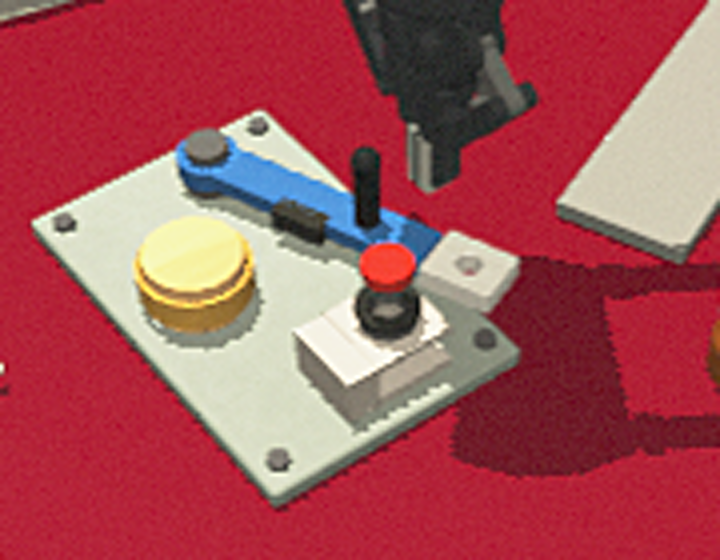

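The shut fingers at (430,170) stand beside the peg at (365,190), clear of the fork. Pushing now.

```bash
python3 -m inch '[[[0,0,0],[-0.06,-0.02,0],1],[[0,0,0],[-0.1,-0.02,0],1],[[0,0,0],[-0.15,-0.02,0],1],[[0,0,0],[-0.2,-0.02,0],1],[[0,0,0],[-0.25,-0.02,0],1],[[0,0,0],[-0.3,-0.02,0],1],[[0,0,0],[-0.32,-0.02,0],1],[[0,0,0],[-0.32,-0.02,0],1]]'
python3 -m inch '[[[0,0,0],[-0.01,0,0],1],[[0,0,0],[-0.02,0,0],1],[[0,0,0],[-0.02,0,0],1]]'
python3 -m inch '[[[0,0,0],[-0.01,0,0],1],[[0,0,0],[-0.015,0,0],1],[[0,0,0],[-0.015,0,0],1]]'
```

```text
time_s: 3.15
ee_pos: [550.9, -166.8, 223.0]
ee_rot: [[-0.986, -0.164, 0.001], [-0.164, 0.986, -0.0], [-0.001, -0.0, -1.0]]
contact_force: [-0.6, 0.3, -0.4]
width: -0.3
grip_force: 0.0
time_s: 3.45
ee_pos: [553.2, -166.4, 223.1]
ee_rot: [[-0.986, -0.164, -0.0], [-0.164, 0.986, -0.0], [0.0, -0.0, -1.0]]
contact_force: [-2.3, 0.5, -0.3]
width: -0.0
grip_force: 0.7
time_s: 3.75
ee_pos: [554.7, -166.2, 223.0]
ee_rot: [[-0.987, -0.164, -0.003], [-0.164, 0.987, -0.0], [0.003, 0.0, -1.0]]
contact_force: [-8.9, 0.7, 1.6]
width: 0.1
grip_force: 3.8
```

```bash
python3 -m inch '[[[0,0,0],[-0.01,0,0],1],[[0,0,0],[-0.01,0,0],1]]'
python3 - <<'E'
from h import *
c=snap('scene'); crop(c,230,110,370,220,5,'push1'); t=snap('top')
E
```

```text
time_s: 3.95
ee_pos: [555.5, -166.1, 222.9]
ee_rot: [[-0.987, -0.163, -0.007], [-0.163, 0.987, -0.0], [0.007, 0.001, -1.0]]
contact_force: [-14.2, -0.0, 4.5]
width: -0.3
grip_force: 6.7
```

View pics/push1.png

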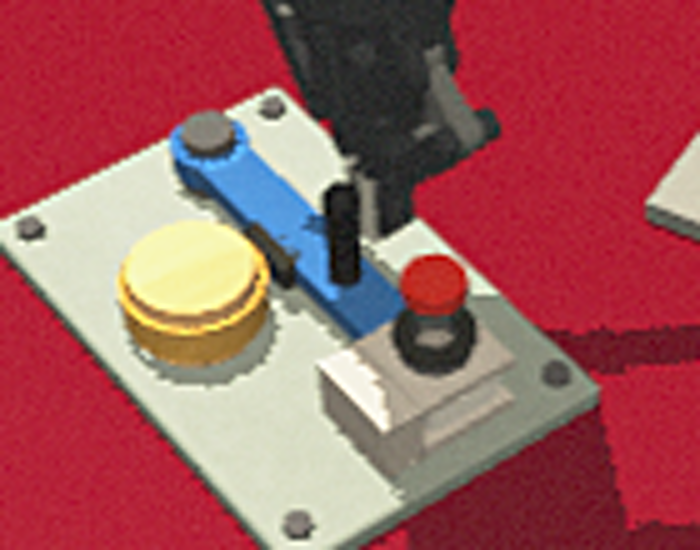

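The arm lies home against its black stop, tongue in the fork (peg at (343,230)), and the force climbed to 14 N. I back off and go to the mallet.

```bash
python3 -m inch '[[[0,0,0],[0.15,0,0],1],[[0,0,0],[0.27,0,0],1],[[0,0,0],[0.27,0,-0.3],1],[[0,0,0],[0.27,0.2,-0.6],1],[[0,0,0],[0.27,0.5,-0.6],1],[[0,0,0],[0.27,0.8,-0.6],1],[[0,0,0],[0.27,1,-0.6],0]]'
python3 -m inch '[[[0,0,-0.05],[0,0.34,0],-0.5],[[0,0,-0.05],[0,0.67,0],-0.5],[[0,0,-0.05],[0,1,0],-0.5],[[0,0,-0.05],[0,1,0],-0.5],[[0,0,-0.05],[0,1,0],-0.5]]'
python3 - <<'E'
from h import *
go(541.8,134.8,203,105.4)
t=snap('top')
m=t['image'].astype(int)
for n,s,(u0,v0,u1,v1),z in(('red',(m[...,0]>190)&(m[...,1]<90),(340,190,390,235),81),('peg',(m.max(2)<45),(380,190,425,235),79),('white',(m.min(2)>200),(235,175,275,215),78)):
    v,u=np.nonzero(s[v0:v1,u0:u1]); print(n,len(u),ray(t,u.mean()+u0,v.mean()+v0,z)[:2] if len(u) else'')
crop(t,230,150,450,280,3.6,'top2')
E
```

```text
time_s: 4.75
ee_pos: [492.1, -22.3, 314.6]
ee_rot: [[-0.986, -0.165, 0.004], [-0.165, 0.986, 0.0], [-0.004, -0.0, -1.0]]
contact_force: [1.1, 0.2, 0.5]
width: 13.1
grip_force: 0.0
time_s: 5.25
ee_pos: [467.7, 124.7, 313.7]
ee_rot: [[-0.963, -0.269, 0.002], [-0.269, 0.963, -0.0], [-0.002, -0.0, -1.0]]
contact_force: [0.3, -0.4, -0.7]
width: 64.1
grip_force: 0.0
turn [-0.0002  0.0008  0.0019] shift [-0.4928 -0.0679  0.7389] t 5.25 F [ 0.3 -0.4 -0.7] ee [467.7 124.7 313.7] w 64.1 0.0
red 83 [ 562.55638471 -103.21002109]
peg 21 [ 571.24615073 -158.52748366]
white 170 [590.4242197  146.80318495]
```

View pics/top2.png

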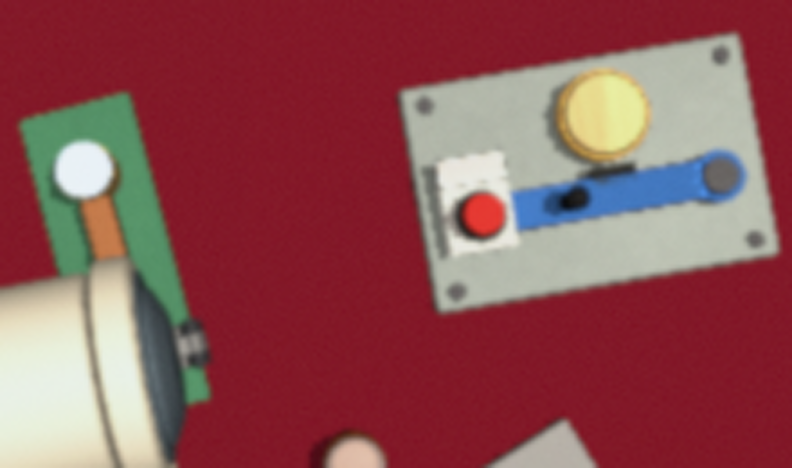

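The arm lies along the former with its tongue under the pin, so the swing is closed. Now the mallet grip.

```bash
python3 -m inch '[[[0,0,0],[-0.33,-0.068,0],-0.5],[[0,0,0],[-0.493,-0.068,0.2],-0.5],[[0,0,0],[-0.493,-0.068,0.45],-0.5],[[0,0,0],[-0.493,-0.068,0.6],-0.5],[[0,0,0],[-0.493,-0.068,0.74],-0.5],[[0,0,0],[-0.493,-0.068,0.74],-0.5],[[0,0,0],[-0.493,-0.068,0.74],-0.3]]'
python3 -m inch '[[[0,0,0],[0,0,0],1],[[0,0,0],[0,0,0],1],[[0,0,0],[0,0,0],1],[[0,0,0],[0,0,0],1],[[0,0,0],[0,0,0],1]]' 110
python3 -c "
from h import *
go(541.8,134.8,203,105.4)"
```

```text
time_s: 6.0
ee_pos: [542.2, 132.1, 202.5]
ee_rot: [[-0.964, -0.264, -0.0], [-0.264, 0.964, -0.0], [0.0, -0.0, -1.0]]
contact_force: [-0.1, -0.5, 0.1]
width: 55.8
grip_force: 0.0
time_s: 6.5
ee_pos: [542.3, 133.5, 204.2]
ee_rot: [[-0.964, -0.266, 0.003], [-0.266, 0.964, 0.0], [-0.003, -0.001, -1.0]]
contact_force: [-1.7, -1.8, 5.7]
width: 18.4
grip_force: 108.1
turn [-0.0004  0.0014  0.0004] shift [0.0008 0.0095 0.008 ] t 6.5 F [-1.7 -1.8  5.7] ee [542.3 133.5 204.2] w 18.4 108.1
```

```bash
python3 -m inch '[[[0,0,0],[0,0,-0.1],1],[[0,0,0],[0,0,-0.35],1],[[0,0,0],[0.05,-0.05,-0.6],1],[[0,0,0],[0.1,-0.2,-0.72],1],[[0,0,0],[0.2,-0.45,-0.72],1],[[0,0,0],[0.31,-0.7,-0.72],1],[[0,0,0],[0.31,-0.8,-0.72],1],[[0,0,0],[0.31,-0.8,-0.72],1]]'
python3 -m inch '[[[0,0,0],[0.1,-0.2,0],1],[[0,0,0],[0.2,-0.45,0],1],[[0,0,0],[0.31,-0.65,0],1],[[0,0,0],[0.31,-0.76,0],1],[[0,0,0],[0.31,-0.76,0],1],[[0,0,0],[0.31,-0.76,0],1]]'
python3 - <<'E'
from h import *
go(514.4,-116.5,300,105.4)
t=snap('top'); s=snap('scene'); crop(s,200,60,400,210,4,'over')
m=t['image'].astype(int)
sel=m.min(2)>200; v0,u0=165,340; v,u=np.nonzero(sel[v0:230,u0:390]); print(len(u),u.mean()+u0,v.mean()+v0,ray(t,u.mean()+u0,v.mean()+v0,187))
E
```

```text
time_s: 7.3
ee_pos: [529.0, 3.7, 310.5]
ee_rot: [[-0.965, -0.263, 0.0], [-0.263, 0.965, -0.0], [0.0, -0.0, -1.0]]
contact_force: [0.0, 1.1, -2.6]
width: 18.2
grip_force: 107.9
time_s: 7.9
ee_pos: [514.9, -115.9, 310.0]
ee_rot: [[-0.964, -0.267, -0.0], [-0.267, 0.964, 0.001], [-0.0, 0.001, -1.0]]
contact_force: [0.4, 1.0, -3.5]
width: 18.3
grip_force: 108.2
turn [0.0007 0.     0.0006] shift [ 0.0046 -0.003   0.0667] t 7.9 F [ 0.4  1.  -3.5] ee [ 514.9 -115.9  310. ] w 18.3 108.2
696 375.01005747126436 214.02298850574712 [ 545.9427673  -114.80425592  187.        ]
```

View pics/over.png

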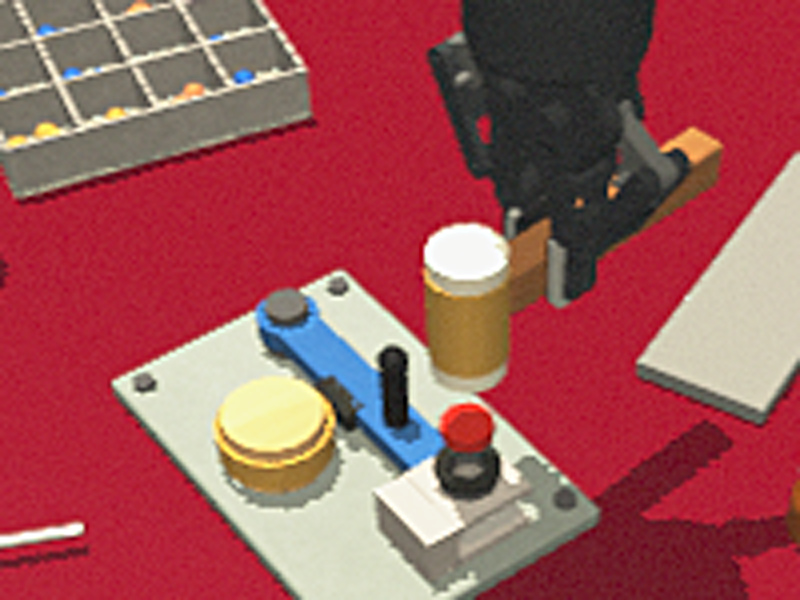

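```bash
python3 - <<'E'
from h import *
s=load('scene'); f=lambda x,y,z:ray(s,(x+.5)/4-.5+200,(y+.5)/4-.5+60,z)[:2].round(1)
print('head top',f(467,252,184),'bottom near edge',f(467,388,118),'pin',f(468,426,81))
E
```

```text
head top [ 563.1 -100.6] bottom near edge [569.6 -89.4] pin [ 563.8 -100.6]
```

The mallet's head is over the pin within 1 mm. Brisk blow, stopping short of the washer's range.

```bash
python3 -m inch '[[[0,0,0],[0,0,0.1],1],[[0,0,0],[0,0,0.2],1],[[0,0,0],[0,0,0.3],1],[[0,0,0],[0,0,0.32],1],[[0,0,0],[0,0,0.32],1]]'
python3 -c "
from h import *
go(514.4,-116.5,262,105.4)"
```

```text
time_s: 8.5
ee_pos: [514.2, -116.6, 261.1]
ee_rot: [[-0.964, -0.267, -0.002], [-0.267, 0.964, 0.0], [0.001, 0.001, -1.0]]
contact_force: [-0.2, 0.8, -2.8]
width: 18.4
grip_force: 108.6
turn [ 0.0004 -0.0007  0.0005] shift [-0.0012  0.0007 -0.006 ] t 8.5 F [-0.2  0.8 -2.8] ee [ 514.2 -116.6  261.1] w 18.4 108.6
```

```bash
python3 -m inch '[[[0,0,0],[0,0,0.01],1]]' | grep -E 'ee_pos|contact'
python3 -m inch '[[[0,0,0],[0,0,0.01],1]]'| grep -E 'ee_pos|contact'
python3 - <<'E'
from h import *
s=snap('scene'); m=s['image'].astype(int)
v,u=np.nonzero((m[150:180,300:335,0]>170)&(m[150:180,300:335,1]<70)&(m[150:180,300:335,2]<60)); print(len(u),u.mean()+300 if len(u) else 0,v.min()+150,v.max()+150)
crop(s,270,100,350,190,6,'pin1')
E
```

```text
ee_pos: [514.3, -116.9, 260.4]
contact_force: [-3.4, 0.3, 4.5]
ee_pos: [514.3, -116.9, 260.0]
contact_force: [-3.7, 0.8, 6.0]
87 331.5287356321839 154 171
```

View pics/pin1.png

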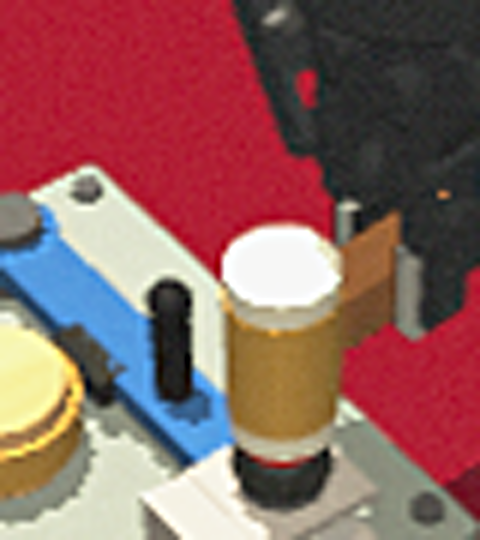

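The mallet sits square on the pin, with only a red sliver showing at (280,460) above the washer. The load is about 9 N, which is the pin's own resistance. From here I feel down in small steps.

```bash
for i in 1; do python3 -m inch '[[[0,0,0],[0,0,0.01],1]]'| grep -E 'ee_pos|contact'
python3 -m inch '[[[0,0,0],[0,0,0.01],1]]'| grep -E 'ee_pos|contact'
python3 -m inch '[[[0,0,0],[0,0,0.007],1]]'| grep -E 'ee_pos|contact'; done
```

```text
ee_pos: [514.5, -117.0, 258.8]
contact_force: [-4.6, 0.8, 6.7]
ee_pos: [514.5, -117.0, 257.3]
contact_force: [-4.9, 1.2, 5.9]
ee_pos: [514.5, -117.0, 256.2]
contact_force: [-4.3, 0.6, 6.4]
```

```bash
python3 -m inch '[[[0,0,0],[0,0,0.007],1]]'| grep -E 'ee_pos|contact'
python3 -m inch '[[[0,0,0],[0,0,0.007],1]]'| grep -E 'ee_pos|contact'
```

```text
ee_pos: [514.5, -117.0, 255.2]
contact_force: [-3.5, 1.2, 5.1]
ee_pos: [514.5, -117.0, 254.2]
contact_force: [-4.3, 0.7, 6.1]
```

```bash
python3 -m inch '[[[0,0,0],[0,0,0.006],1]]'| grep -E 'ee_pos|contact'
python3 -m inch '[[[0,0,0],[0,0,0.006],1]]'| grep -E 'ee_pos|contact'
```

```text
ee_pos: [514.5, -117.0, 253.3]
contact_force: [-4.7, 0.4, 6.2]
ee_pos: [514.4, -117.0, 252.8]
contact_force: [-6.8, 1.4, 9.4]
```

```bash
python3 -m inch '[[[0,0,0],[0,0,0.003],1]]'| grep -E 'ee_pos|contact'
```

```text
ee_pos: [514.4, -117.0, 252.7]
contact_force: [-7.4, -0.2, 11.5]
```

```bash
python3 -m inch '[[[0,0,0],[0,0,0.003],1]]'| grep -E 'ee_pos|contact'
```

```text
ee_pos: [514.4, -117.0, 252.5]
contact_force: [-9.3, 1.5, 11.9]
```

```bash
python3 -m inch '[[[0,0,0],[0,0,0.005],1]]'| grep -E 'ee_pos|contact'
```

```text
ee_pos: [514.4, -117.0, 252.1]
contact_force: [-10.1, 1.5, 14.1]
```

```bash
python3 -m inch '[[[0,0,0],[0,0,0.003],1]]'| grep -E 'ee_pos|contact'
```

```text
ee_pos: [514.3, -117.0, 252.0]
contact_force: [-10.3, 1.4, 14.6]
```

```bash
python3 -m inch '[[[0,0,0],[0,0,0.004],1],[[0,0,0],[0,0,0.004],1]]'| grep -E 'ee_pos|contact'
```

```text
ee_pos: [514.3, -117.0, 251.8]
contact_force: [-11.1, 1.6, 15.1]
```

Total load is about 18 N, or roughly 1 mm of squeeze. Lifting off to look.

```bash
python3 -m inch '[[[0,0,0],[0,0,-0.05],1],[[0,0,0],[0,0,-0.25],1],[[0,0,0],[0,0,-0.4],1],[[0,0,0],[0.0,0.2,-0.4],1],[[0,0,0],[0,0.5,-0.4],1],[[0,0,0],[-0.1,0.7,-0.4],1],[[0,0,0],[-0.1,0.8,-0.4],1],[[0,0,0],[-0.1,0.8,-0.4],1]]'
python3 - <<'E'
from h import *
s=snap('scene'); crop(s,250,60,410,220,3.7,'pin2'); t=snap('top')
for c,lo in((t,(345,195,385,225)),(s,(300,140,335,190))):
    m=c['image'].astype(int);u0,v0,u1,v1=lo
    v,u=np.nonzero((m[v0:v1,u0:u1,0]>190)&(m[v0:v1,u0:u1,1]<70)&(m[v0:v1,u0:u1,2]<70))
    if len(u): print(len(u),u.mean()+u0,v.mean()+v0,np.median([dep(c,a+u0,b+v0) for a,b in zip(u,v)],0))
go(542.3,133.5,304.2,105.4)
E
```

```text
time_s: 10.85
ee_pos: [496.7, 4.3, 308.0]
ee_rot: [[-0.963, -0.269, -0.001], [-0.269, 0.963, 0.0], [0.001, 0.0, -1.0]]
contact_force: [-0.5, -0.5, -2.2]
width: 17.8
grip_force: 108.5
80 363.7 209.2875 [ 563.16205346 -104.11600523   60.53392652]
74 316.2162162162162 172.8108108108108 [ 563.55944886 -103.52572013   60.10309905]
turn [-0.0003 -0.0003  0.0005] shift [-0.5241  0.7614  0.0251] t 10.95 F [-0.2 -0.4 -2.3] ee [497.    2.5 308.1] w 18.7 108.5
```

View pics/pin2.png

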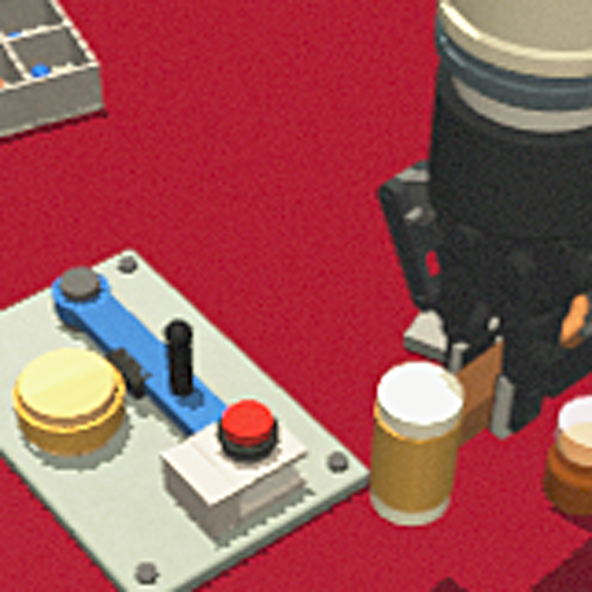

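The red head (247,420) sits on the black washer, with its top at 60.3 mm, so the pin is 21.7 mm down. That fits the feel of the taps. Now the mallet goes back to its pad.

```bash
python3 -m inch '[[[0,0,0],[-0.1,0.2,0],1],[[0,0,0],[-0.25,0.4,0],1],[[0,0,0],[-0.4,0.6,0],1],[[0,0,0],[-0.524,0.75,0],1],[[0,0,0],[-0.524,0.761,0.1],1],[[0,0,0],[-0.524,0.761,0.3],1],[[0,0,0],[-0.524,0.761,0.4],1],[[0,0,0],[-0.524,0.761,0.4],1]]' |grep -E 'ee_pos|contact'
python3 - <<'E'
from h import *
go(542.3,133.5,207.2,105.4)
s=snap('scene');f=lambda u,v,z:ray(s,u,v,z)[:2].round(1)
m=s['image'].astype(int);v,u=np.nonzero(m[200:310,340:410].min(2)>200);print(len(u),u.mean()+340,v.mean()+200, 'head top',f(u.mean()+340,v.mean()+200,ctrl.get_obs()['ee_pos'][2]-192+66))
E
```

```text
ee_pos: [541.5, 132.3, 244.5]
contact_force: [0.6, 0.4, -2.5]
turn [ 0.0001 -0.0034 -0.0004] shift [-0.009   0.0063  0.2489] t 11.75 F [ 0.6  0.4 -2.5] ee [541.5 132.3 244.5] w 18.4 108.6
259 376.34749034749035 263.4826254826255 head top [594.  144.5]
```

```bash
python3 -m inch '[[[0,0,0],[-0.008,0.006,0.1],1],[[0,0,0],[-0.008,0.006,0.18],1],[[0,0,0],[-0.008,0.006,0.23],1],[[0,0,0],[-0.008,0.006,0.245],1],[[0,0,0],[-0.008,0.006,0.255],1],[[0,0,0],[-0.008,0.006,0.255],1]]' |grep -E 'ee_pos|contact'
python3 -m inch '[[[0,0,0],[0,0,0.007],1],[[0,0,0],[0,0,0.007],1]]' |grep -E 'ee_pos|contact'
python3 -c "
from h import *
go(542.3,133.5,204.2,105.4)"
```

```text
ee_pos: [543.3, 135.0, 210.5]
contact_force: [-0.2, 0.1, -3.1]
ee_pos: [543.4, 135.0, 209.6]
contact_force: [-0.3, 0.6, -2.4]
turn [-0.      0.0003  0.0004] shift [ 0.0095 -0.0077  0.0359] t 12.6 F [-0.3  0.6 -2.4] ee [543.4 135.  209.6] w 18.5 108.6
```

```bash
python3 -m inch '[[[0,0,0],[0.009,-0.008,0.01],1],[[0,0,0],[0.009,-0.008,0.022],1],[[0,0,0],[0.009,-0.008,0.022],1]]' |grep -E 'ee_pos|contact'
python3 -m inch '[[[0,0,0],[0,0,0.007],1],[[0,0,0],[0,0,0.007],1]]' |grep -E 'ee_pos|contact'
python3 -m inch '[[[0,0,0],[0,0,0.007],1],[[0,0,0],[0,0,0.007],1]]' |grep -E 'ee_pos|contact'
```

```text
ee_pos: [542.1, 133.4, 205.6]
contact_force: [-0.3, 0.4, -3.2]
ee_pos: [542.2, 133.4, 204.7]
contact_force: [-0.3, -0.3, -3.5]
ee_pos: [542.4, 133.4, 204.3]
contact_force: [-2.0, -0.8, 1.4]
```

Touchdown is felt at the same height as the pick-up. Release and retreat upward.

```bash
python3 -m inch '[[[0,0,0],[0,0,0],0.4],[[0,0,0],[0,0,0],0.2],[[0,0,0],[0,0,0],0],[[0,0,0],[0,0,0],-0.2],[[0,0,0],[0,0,0],-0.2]]' 30
python3 -m inch '[[[0,0,0],[0,0,-0.1],-0.2],[[0,0,0],[0,0,-0.35],-0.2],[[0,0,0],[0,0,-0.65],-0.2],[[0,0,0],[0,0,-0.9],-0.2],[[0,0,0],[0.3,0,-0.9],-0.2],[[0,0,0],[0.6,0.3,-0.9],-0.2],[[0,0,0],[0.6,0.6,-0.9],-0.2],[[0,0,0],[0.6,0.9,-0.9],-0.2]]'
python3 - <<'E'
from h import *
t=snap('top');s=snap('scene'); a=t['image'][155:275,230:450]; b=s['image'][120:340,230:460]
b=cv2.resize(b,None,fx=2,fy=2); a=cv2.resize(a,(460,251)); save('fin',np.vstack([a,b[:340*1]]))
m=t['image'].astype(int)
v,u=np.nonzero(m[175:215,235:275].min(2)>200); print(len(u),ray(t,u.mean()+235,v.mean()+175,78))
E
```

```text
time_s: 13.8
ee_pos: [542.3, 133.4, 203.9]
ee_rot: [[-0.964, -0.266, 0.0], [-0.266, 0.964, 0.0], [-0.0, -0.0, -1.0]]
contact_force: [-0.2, 0.6, -0.2]
width: 51.2
grip_force: 0.0
time_s: 14.6
ee_pos: [418.1, 239.5, 340.9]
ee_rot: [[-0.964, -0.264, 0.003], [-0.264, 0.964, 0.001], [-0.003, 0.001, -1.0]]
contact_force: [1.1, 0.7, 0.6]
width: 51.2
grip_force: 0.0
172 [589.88840673 146.82113962  78.        ]
```

View pics/fin.png

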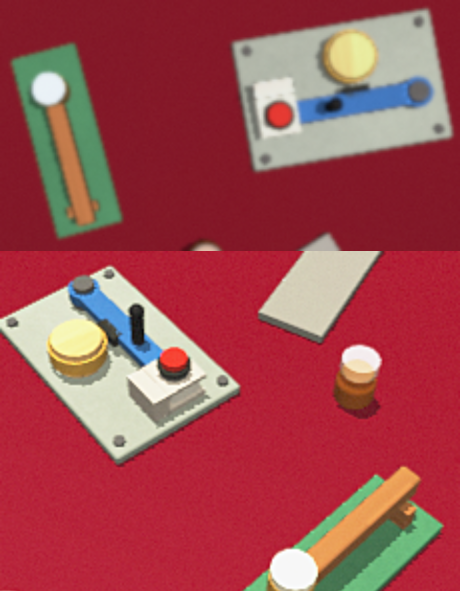

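The mallet is standing on its pad (head at (48,88)) within 1 mm of where it began. The arm is home and the red head is down on the washer. Handing in.

```bash
python3 -c "
from cell import ctrl
print(ctrl.close_job())"
```

```text
the job is handed in; nothing more can be done
None
```

The job is handed in, verdict not shown: swing arm pushed home, pin struck down about 21.7 mm onto the washer (squeeze about 1 mm at the last tap, judged by force only), and mallet back on its green pad within about 1 mm, at about 15 s on the robot's clock.

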